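Click-test the dye bottles and sort out the worn stoppers

TASK

Test the push-button stopper of each of the three dye bottles by gently pressing its button all the way down and letting go. Stand every bottle whose button stays down in the wooden tray, and every bottle whose button springs back up in the red tray. Keep the bottles upright, and leave the shoe, the jar and the hammer where they are.

Things in the scene. Friction and masses are not known exactly. Their poses are not given: they have to be found in the camera images.
- black_bottle: loose upright black dye bottle with a white paper band, 0.17 kg: round, 48 mm in diameter up to 70 mm height (grip here, TCP 62 to 66 mm above its foot), black collar 34 mm in diameter at 79 to 92 mm, on it a push button 25 mm in diameter: white top at 103 mm when up, 95 mm fully down; its red side shows while up. Origin: centre of the foot; z up.
- black_top (a point): centre of the top face of the black bottle's push button; it moves with the button; +z is up along the bottle.
- black_click (a joint): travel of the black bottle's button: 0 up (start), 0.008 m fully down. Takes 1 to 7 N, then a firm stop: stop at about 10 N, never over 50 N. After a full push a sound one stays near 0.008, also if pushed again; a worn one springs back near 0 within 0.5 s of letting go. Which are sound (none, some or all) varies and shows only when pushed.
- black_stopper (a joint): out-of-sight inner stopper of the black bottle: 0 at the start; a full push of the button drives it to about 0.008 m, where it stays even if the button comes back up. It only tells that the button was pushed all the way.
- brown_bottle: loose upright dark brown dye bottle with a white paper band, 0.17 kg: round, 48 mm in diameter up to 70 mm height (grip here, TCP 62 to 66 mm above its foot), black collar 34 mm in diameter at 79 to 92 mm, on it a push button 25 mm in diameter: white top at 103 mm when up, 95 mm fully down; its red side shows while up. Origin: centre of the foot; z up.
- brown_top (a point): centre of the top face of the dark brown bottle's push button; it moves with the button; +z is up along the bottle.
- brown_click (a joint): travel of the dark brown bottle's button: 0 up (start), 0.008 m fully down. Takes 1 to 7 N, then a firm stop: stop at about 10 N, never over 50 N. After a full push a sound one stays near 0.008, also if pushed again; a worn one springs back near 0 within 0.5 s of letting go. Which are sound (none, some or all) varies and shows only when pushed.
- brown_stopper (a joint): out-of-sight inner stopper of the dark brown bottle: 0 at the start; a full push of the button drives it to about 0.008 m, where it stays even if the button comes back up. It only tells that the button was pushed all the way.
- tan_bottle: loose upright light tan dye bottle with a white paper band, 0.17 kg: round, 48 mm in diameter up to 70 mm height (grip here, TCP 62 to 66 mm above its foot), black collar 34 mm in diameter at 79 to 92 mm, on it a push button 25 mm in diameter: white top at 103 mm when up, 95 mm fully down; its red side shows while up. Origin: centre of the foot; z up.
- tan_top (a point): centre of the top face of the light tan bottle's push button; it moves with the button; +z is up along the bottle.
- tan_click (a joint): travel of the light tan bottle's button: 0 up (start), 0.008 m fully down. Takes 1 to 7 N, then a firm stop: stop at about 10 N, never over 50 N. After a full push a sound one stays near 0.008, also if pushed again; a worn one springs back near 0 within 0.5 s of letting go. Which are sound (none, some or all) varies and shows only when pushed.
- tan_stopper (a joint): out-of-sight inner stopper of the light tan bottle: 0 at the start; a full push of the button drives it to about 0.008 m, where it stays even if the button comes back up. It only tells that the button was pushed all the way.
- wood_tray: pale wooden open tray 210 mm (its x) by 120 mm (its y), 25 mm high, walls 6 mm, floor 6 mm thick, fixed to the bench; room for all three bottles in a row along its x (65 mm apart). Origin: centre of its underside. For sound bottles.
- red_tray: red plastic open tray 210 mm (its x) by 120 mm (its y), 25 mm high, walls 6 mm, floor 6 mm thick, fixed to the bench; room for all three bottles in a row along its x (65 mm apart). Origin: centre of its underside. For bottles whose button does not stay down.
- shoe_last: bystander: green shoe on a red sole, 235 mm long (its y), 70 mm wide, 100 mm high; origin at the centre of its underside. Leave it alone.
- cement_jar: bystander: amber jar with a yellow lid, 68 mm in diameter, 85 mm high; origin at the centre of its foot. Leave it alone.
- hammer: bystander: hammer lying flat, 240 mm long, handle to its -x, origin under its middle. Leave it alone.

How it is judged:
At the end, for the whole second after the job is handed in: Every button has been pushed fully down (its inner stopper beyond 6 mm). Each bottle stands upright (within 0.15 rad) and at rest on a tray's floor: in the wooden tray if its button is down (beyond 5.5 mm), in the red tray if its button is up again (below 3 mm) (value of joint each of black_stopper, brown_stopper, tan_stopper above 0.006 m and ((value of joint black_click above 0.0055 m and x of black_bottle in the frame of wood_tray between -0.09 and 0.09 m and y of black_bottle in the frame of wood_tray between -0.045 and 0.045 m) or (value of joint black_click below 0.003 m and x of black_bottle in the frame of red_tray between -0.09 and 0.09 m and y of black_bottle in the frame of red_tray between -0.045 and 0.045 m)) and angle between each of black_bottle, brown_bottle, tan_bottle's own z axis and vertical below 0.15 rad and height (world z) of each of black_bottle, brown_bottle, tan_bottle below 0.015 m and linear speed of each of black_bottle, brown_bottle, tan_bottle below 0.02 m/s and ((value of joint brown_click above 0.0055 m and x of brown_bottle in the frame of wood_tray between -0.09 and 0.09 m and y of brown_bottle in the frame of wood_tray between -0.045 and 0.045 m) or (value of joint brown_click below 0.003 m and x of brown_bottle in the frame of red_tray between -0.09 and 0.09 m and y of brown_bottle in the frame of red_tray between -0.045 and 0.045 m)) and ((value of joint tan_click above 0.0055 m and x of tan_bottle in the frame of wood_tray between -0.09 and 0.09 m and y of tan_bottle in the frame of wood_tray between -0.045 and 0.045 m) or (value of joint tan_click below 0.003 m and x of tan_bottle in the frame of red_tray between -0.09 and 0.09 m and y of tan_bottle in the frame of red_tray between -0.045 and 0.045 m))); the robot touches nothing.
It fails at once if the fingers push or squeeze a button with more than 50 N (contact force between the fingers and black_button above 50 N or contact force between the fingers and brown_button above 50 N or contact force between the fingers and tan_button above 50 N).
It fails at once if a bottle is tipped by more than 35 degrees (angle between any of black_bottle, brown_bottle, tan_bottle's own z axis and vertical above 0.61 rad).
It fails at once if the shoe is shifted by more than 30 mm (distance of shoe_last from where it was at the start of the episode above 0.03 m).
It fails at once if the jar is shifted by more than 30 mm (distance of cement_jar from where it was at the start of the episode above 0.03 m).
It fails at once if the hammer is shifted by more than 30 mm (distance of hammer from where it was at the start of the episode above 0.03 m).
It also fails if it takes over 72 s, if anything falls off the work surface, if the arm or the gripper's body presses on something with over 40 N, if the wrist force passes 120 N, or if a joint passes its speed limit or range.

ROBOT

A 6-joint arm with a two-finger parallel gripper is mounted at the origin on the work surface. World frame = base frame: x ahead of the robot, y to its left, z up, the work surface at z = 0. Lengths are in m, angles in rad, forces in N, time in s.
With the tool pointing down it reaches from about 0.35 to 0.775 m from the base axis. Payload 5.5 kg.
Tool frame: the origin (TCP) lies between the finger pads, 19 mm behind the fingertips; this is the grasp point; z points along the fingers, y is the line along which they close (so a half turn about z gives the same grasp; the last joint's range is limited). The gripper opens to 85 mm and grips with 20 to 120 N. Pads are 22 mm wide; open, the fingers measure 114 mm over their backs; the gripper's body (76 mm by 85 mm) begins 54 mm behind the grasp point. The pads swing forward as they close: fully open they stand 13 mm farther back than shut.
Start: joints at [-1.318, 0.313, 0.046, 1.304, 0, 1.431], TCP at [0.22, -0.531, 0.25] pointing down, gripper open.
Joint ranges: [-2.76, 2.76], [-0.86, 1.69], [-1.03, 1.26], [-2.2, 2.34], [-1.47, 1.5], [-3.14, 3.14]. Speed limits (rad/s): [2.57, 2.57, 3.14, 3.14, 3.14, 3.14].

INTERFACE

Orientations are given as a unit quaternion [w, x, y, z].
In Python, from workcell import env, cams, ticket, spotter gives the robot as it stands.
- The arm moves only by the tool jog_arm, never from a script. Its argument "increments" is a list that holds one entry, the list of rows, each a list of 7 numbers: the shift along the tool's x, y, z in units of 0.25 m (1.0 is 0.25 m), then the turn, a rotation vector about the tool's x, y, z in units of 180 degrees (1.0 is 180 degrees), then the closure in counts, from 0 (fully open) to 255 (shut). A call has 1 to 20 rows; each row shifts and turns the commanded pose from where the row before left it, along the tool's axes as they then stand; what a row does not reach is not made up. A row lasts 1/10 s, in which the tool goes at most 50 mm and 8.59 degrees, less where a joint would pass 70% of its speed; a pose out of reach is approached as far as the arm can. A call with a number of a shift or a turn outside -1 to 1 is refused whole. A call with a gripper value outside its range is refused whole. The fingers move at their own pace and stop on an object; "force" is the grip in N (left out, the last holds). Time passes only in rows, so rows that do not move let the fingers close. It gives the time, the measured TCP pose, the force, the opening and the grip force at its end, in the units of the state.
- env.get_state(): the state, without advancing time (a new reading comes with each control period).
- cams.read_camera(name): name is "scene" or "top" or "wrist"; returns a dict with "pixels" (384x512x3 uint8, red, green, blue), "fx", "fy", "cx", "cy" (pixels), "k1" (the pictures are not rectified: a ray, as slopes to the right and down, at radius r is drawn at 1 + k1 r^2 times it, then the intrinsics apply), "xyz" and "attitude" of the camera in the world; the wrist camera has in their place "mount" (4x4, takes a point from camera to tool coordinates, whose origin is the TCP and whose axes are the flange's). Camera axes: x right, y down, z forward; pixel columns grow to the right and rows downward; lengths in m; the calibration is good to about 2 mm. A picture is of the moment at which its call begins: read the wrist's pose just before it. There is no depth.
- ticket.hand_in(): hands the job in; it is judged then, once.
Trained networks look in the newest picture that a camera, given by its name, has taken for a name from the list of things; names that differ only in an ending like _2 or _b are one class to them, and where a whole thing is asked for, a point or a joint stands for the part that bears it (a point fixed in the world has none). Each returns a list of dicts, best first, with "conf" (0 to 1); they miss things now and then, are a little off and sometimes report something else, mostly with a low value. They report only what shows in the picture. A call takes as long as a camera call.
- spotter.find_in(target, camera): "uv" ([column, row] in pixels, amid what is visible of it).
- spotter.cut_out(target, camera): "region" (384x512 bool, what is visible of it) and "uv" ([column, row] in pixels, amid what is visible of it).
- spotter.landmark_of(target, camera): "uv" ([column, row] in pixels: a listed point, or the origin of a listed thing).
The state is a dict: "clock": time; "joint_pos": joint angles; "qvel": joint speeds; "tau": joint torques, N m; "tcp_pos": TCP position; "orientation": TCP orientation; "wrist_force": force on the tool from outside, world axes, zero at the start; "ft_torque": the same for the moment, N m; "finger_gap": finger opening in m; "grip_force": force on a finger pad.
Only numpy, scipy, OpenCV 4.12 (cv2) and the standard library are available. Lean on these libraries where they do the work, as an engineer would, in place of code of your own. Each camera call takes 0.05 s, during which the arm holds its last target. There are 200 camera calls.

## Working session

There is one attempt and no reset: what is moved stays moved. The work goes in short steps, Python scripts to look and compute and a tool call to move; the robot and the scene stay as the last step left them, time stands still between calls to the robot, and variables do not carry over. Pictures are saved under pics/ and viewed, at most 10 in all, crops included, and the job is handed in when it is done.

Besides the shell and the picture viewer there is one more tool, called after "Request:" by a JSON object that holds its "name" and its "arguments", one argument or row to a line. jog_arm: Moves the arm, as the interface text tells. Shifts and turns lie within -1 to 1; 1 stands for 0.25 m of shift or 180 degrees of turn. Its arguments: {"type":"object","properties":{"increments":{"type":"array"},"force":{"type":"number"}},"required":["increments"]}

```bash
mkdir -p pics
cat > h.py <<'E'
import numpy as np, cv2
from scipy.spatial.transform import Rotation as R
from workcell import env, cams, ticket, spotter
def ray(c,uv,T=None):
    x=(uv[0]-c["cx"])/c["fx"]; y=(uv[1]-c["cy"])/c["fy"]
    a,b=x,y
    for _ in range(20):
        s=1+c["k1"]*(a*a+b*b); a,b=x/s,y/s
    d=np.array([a,b,1.])
    if T is None:
        q=np.array(c["attitude"]); 
        M=R.from_quat(q[[1,2,3,0]]).as_matrix() if q.size==4 else q.reshape(3,3)
        return np.array(c["xyz"]),M@d
    m=np.array(c["mount"]); Mt=R.from_quat(np.array(T["orientation"])[[1,2,3,0]]).as_matrix()
    return np.array(T["tcp_pos"])+Mt@m[:3,3], Mt@m[:3,:3]@d
def at(c,uv,z,T=None):
    o,d=ray(c,uv,T); return (o+d*(z-o[2])/d[2])[:2]
def save(c,n): cv2.imwrite(f"pics/{n}.png",c["pixels"][:,:,::-1])
E
python3 - <<'E'
from h import *
s=env.get_state();print({k:np.round(v,3).tolist() for k,v in s.items()})
for n in("top","scene"):
    c=cams.read_camera(n);save(c,n+"0");print(n,c["xyz"],c["attitude"],c["fx"],c["k1"])
    for t,z in [("black_top",.103),("brown_top",.103),("tan_top",.103),("black_bottle",0),("brown_bottle",0),("tan_bottle",0),("wood_tray",0),("red_tray",0),("shoe_last",0),("cement_jar",0),("hammer",0)]:
        for r in spotter.landmark_of(t,n)[:2]: print(t,np.round(r["uv"]),round(r["conf"],2),np.round(at(c,r["uv"],z),3))
E
```

```text
{'clock': 0.0, 'joint_pos': [-1.318, 0.314, 0.045, 1.304, -0.0, 1.431], 'qvel': [0.0, -0.001, -0.0, 0.001, 0.001, 0.0], 'tau': [-0.0, -48.062, 29.854, 0.019, -0.0, 0.0], 'tcp_pos': [0.22, -0.531, 0.249], 'orientation': [-0.001, 0.981, 0.195, -0.0], 'wrist_force': [0.661, -1.253, -0.262], 'ft_torque': [0.015, 0.034, -0.071], 'grip_force': 0.0, 'finger_gap': 0.085}
top [0.53378159 0.00872302 0.87064601] [-0.02767511  0.71494598 -0.6972318   0.04420585] 364.4012654126232 -0.046201965956776885
black_top [305. 220.] 0.65 [ 0.552 -0.122]
brown_top [206. 214.] 0.7 [0.559 0.087]
tan_top [253. 221.] 0.66 [ 0.547 -0.012]
tan_top [204. 213.] 0.22 [0.562 0.091]
black_bottle [298. 220.] 0.97 [ 0.553 -0.123]
brown_bottle [204. 214.] 0.79 [0.563 0.103]
brown_bottle [298. 221.] 0.5 [ 0.551 -0.122]
tan_bottle [374. 249.] 0.69 [ 0.488 -0.308]
wood_tray [111. 243.] 0.58 [0.488 0.32 ]
red_tray [376. 246.] 0.82 [ 0.495 -0.311]
shoe_last [273. 147.] 0.91 [ 0.73 -0.06]
cement_jar [347. 151.] 0.94 [ 0.726 -0.242]
hammer [173. 137.] 0.88 [0.747 0.184]
scene [1.40206345 0.10026927 0.79170252] [-0.27337316  0.61125799  0.67260912 -0.31500436] 459.2528065733219 -0.06507722412639474
black_top [199. 171.] 0.51 [ 0.554 -0.126]
brown_top [292. 178.] 0.51 [0.561 0.098]
brown_bottle [294. 211.] 0.77 [0.565 0.107]
tan_bottle [248. 205.] 0.7 [ 0.551 -0.011]
wood_tray [381. 191.] 0.56 [0.471 0.331]
red_tray [142. 186.] 0.91 [ 0.5   -0.302]
shoe_last [143. 253.] 0.66 [ 0.735 -0.232]
shoe_last [217. 258.] 0.65 [ 0.734 -0.059]
cement_jar [141. 249.] 0.98 [ 0.724 -0.241]
hammer [322. 270.] 0.82 [0.746 0.174]
```

View pics/top0.png

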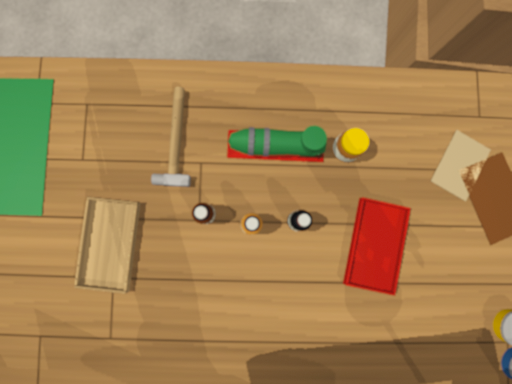

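View pics/scene0.png

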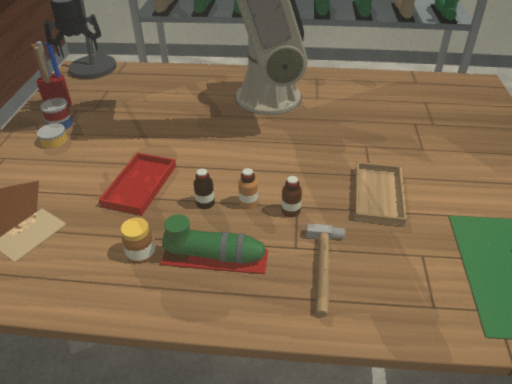

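The top view shows the buttons: brown (202,213), tan (252,223), black (304,220). The wooden tray is around (110,245) and the red tray around (377,246). The networks' "tan_bottle" hit at (374,249) was the red tray, so I'm ignoring it. Next I'll refine the positions.

Run:
```python
from h import *
c=cams.read_camera("top");p=c["pixels"].astype(int)
for n,u in (("brown",(202,213)),("tan",(252,223)),("black",(304,220))):
    m=np.zeros(p.shape[:2],bool);x,y=u;m[y-9:y+10,x-9:x+10]=True
    m&=(p.min(2)>170); v,w=np.nonzero(m);print(n,m.sum(),w.mean(),v.mean(),np.round(at(c,(w.mean(),v.mean()),.103),4))
for t in("wood_tray","red_tray"):
    r=spotter.cut_out(t,"top")[0];v,u=np.nonzero(r["region"])
    h=cv2.convexHull(np.c_[u,v].astype(np.float32))
    q=cv2.boxPoints(cv2.minAreaRect(h));b=np.array([at(c,k,.0125) for k in q])
    print(t,r["conf"],np.round(q).tolist(),b.mean(0).round(3),[np.linalg.norm(b[i]-b[i-1]).round(3) for i in(0,1)],[np.degrees(np.arctan2(*(b[i]-b[i-1])[::-1])).round(1) for i in(0,1)])
```

```text
brown 102 200.2058823529412 212.04901960784315 [0.5628 0.0991]
tan 101 251.55445544554456 223.1089108910891 [ 0.5424 -0.0093]
black 100 303.83 219.58 [ 0.5524 -0.1194]
wood_tray 0.68 [[74.0, 287.0], [86.0, 195.0], [140.0, 202.0], [129.0, 294.0]] [0.486 0.324] [np.float64(0.128), np.float64(0.215)] [np.float64(84.8), np.float64(-3.5)]
red_tray 0.7 [[342.0, 286.0], [359.0, 196.0], [412.0, 205.0], [395.0, 295.0]] [ 0.498 -0.31 ] [np.float64(0.128), np.float64(0.216)] [np.float64(80.5), np.float64(-10.6)]
```

Request:
{"name": "jog_arm", "arguments": {
  "increments": [
    [[0,0,0,0,0,0.045,255],[0,0,0,0,0,0.04,255],[0,0,0,0,0,0.04,255],[0,0,0,0,0,0,255]]
  ]
}}

```text
clock: 1.75
tcp_pos: [0.2201, -0.5313, 0.25]
orientation: [0.0, 1.0, -0.0, 0.0]
wrist_force: [-0.2, -0.5, 0.0]
finger_gap: 0.0283
grip_force: 0.0
```

Request:
{"name": "jog_arm", "arguments": {
  "increments": [
    [[0.0885,-0.11,0,0,0,0,255],[0.0885,-0.11,0,0,0,0,255],[0.0885,-0.11,0,0,0,0,255],[0.0885,-0.11,0,0,0,0,255],[0.0885,-0.11,0,0,0,0,255],[0.0885,-0.11,0,0,0,0,255],[0.0885,-0.11,0,0,0,0,255],[0.0885,-0.11,0,0,0,0,255],[0.0885,-0.11,0,0,0,0,255],[0.0885,-0.11,0,0,0,0,255],[0.0885,-0.11,0,0,0,0,255],[0.0885,-0.11,0,0,0,0,255],[0.0885,-0.11,0,0,0,0,255],[0.0885,-0.11,0,0,0,0,255],[0.0885,-0.11,0,0,0,0,255],[0,0,0,0,0,0,255],[0,0,0,0,0,0,255]]
  ]
}}

```text
clock: 3.45
tcp_pos: [0.5521, -0.1181, 0.2497]
orientation: [0.0, 1.0, 0.002, -0.0]
wrist_force: [-0.1, -0.1, 0.6]
finger_gap: 0.0004
grip_force: 0.0
```

```bash
cat >> h.py <<'E'
def look(names,z=.103,out=None):
    s=env.get_state();c=cams.read_camera("wrist")
    if out: save(c,out)
    print(np.round(s["tcp_pos"],4),np.round(s["orientation"],4),"j",np.round(s["joint_pos"],2),round(s["finger_gap"],4))
    for n in names:
        for r in spotter.landmark_of(n,"wrist")[:2]: print(n,np.round(r["uv"],1),round(r["conf"],2),np.round(at(c,r["uv"],z,s),4))
    return c,s
E
python3 -c "
from h import *
look(['black_top','tan_top','brown_top'],out='w1')"
```

```text
[ 0.5521 -0.1181  0.2497] [ 1.0e-04  1.0e+00  2.1e-03 -3.0e-04] j [-0.35  0.29  0.02  1.3  -0.    2.78] 0.0004
black_top [253.8 179. ] 0.85 [ 0.5539 -0.1185]
black_top [ 22.6 166.3] 0.66 [0.5664 0.1031]
tan_top [136.6 191.7] 0.98 [ 0.541  -0.0071]
brown_top [ 24.  166.8] 0.89 [0.5659 0.1018]
```

View pics/w1.png

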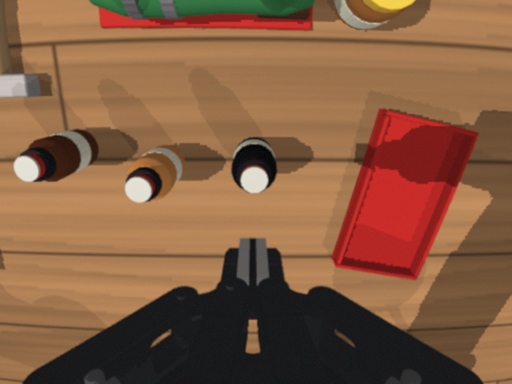

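Wrist picture: black button at (254,179), tan (139,190), brown (28,168). This agrees with the top view to about 2 mm. Joint 6 is near its limit, so I'll give the tool a half turn before continuing.

Request:
{"name": "jog_arm", "arguments": {
  "increments": [
    [[0,0,0,0,0,-0.047,255],[0,0,0,0,0,-0.047,255],[0,0,0,0,0,-0.047,255],[0,0,0,0,0,-0.047,255],[0,0,0,0,0,-0.047,255],[0,0,0,0,0,-0.047,255],[0,0,0,0,0,-0.047,255],[0,0,0,0,0,-0.047,255],[0,0,0,0,0,-0.047,255],[0,0,0,0,0,-0.047,255],[0,0,0,0,0,-0.047,255],[0,0,0,0,0,-0.047,255],[0,0,0,0,0,-0.047,255],[0,0,0,0,0,-0.047,255],[0,0,0,0,0,-0.047,255],[0,0,0,0,0,-0.047,255],[0,0,0,0,0,-0.047,255],[0,0,0,0,0,-0.047,255],[0,0,0,0,0,-0.047,255],[0,0,0,0,0,-0.047,255]]
  ]
}}

```text
clock: 5.65
tcp_pos: [0.5514, -0.1198, 0.2502]
orientation: [0.0, 0.092, 0.996, -0.0]
wrist_force: [0.1, 0.3, 1.5]
finger_gap: 0.0002
grip_force: 0.0
```

Request:
{"name": "jog_arm", "arguments": {
  "increments": [
    [[0,0,0,0,0,-0.03,255],[0,0,0,0,0,-0.03,255],[0,0,0,0,0,0,255],[0,0,0,0,0,0,255]]
  ]
}}

```text
clock: 6.05
tcp_pos: [0.5516, -0.1194, 0.2501]
orientation: [0.0, 0.002, 1.0, -0.0]
wrist_force: [0.4, -1.2, 0.1]
finger_gap: 0.0002
grip_force: 0.0
```

```bash
python3 -c "
from h import *
look(['black_top','tan_top','brown_top'])"
```

```text
[ 0.5516 -0.1194  0.2501] [ 1.0e-04  1.6e-03  1.0e+00 -1.0e-04] j [-0.36  0.29  0.02  1.3  -0.   -0.35] 0.0002
black_top [253.9 183.5] 0.91 [ 0.5548 -0.1173]
black_top [291.1 279.2] 0.46 [ 0.6609 -0.0783]
tan_top [372.1 171.6] 0.8 [ 0.5436 -0.0071]
brown_top [472.6 189.1] 0.72 [0.5613 0.0973]
```

Request:
{"name": "jog_arm", "arguments": {
  "increments": [
    [[-0.009,0.004,0.12,0,0,0,255],[0,0,0.12,0,0,0,255],[0,0,0.12,0,0,0,255],[0,0,0.1,0,0,0,255],[0,0,0.036,0,0,0,255],[0,0,0,0,0,0,255],[0,0,0.008,0,0,0,255],[0,0,0.008,0,0,0,255],[0,0,0.008,0,0,0,255],[0,0,0,0,0,0,255]]
  ]
}}

```text
clock: 7.25
tcp_pos: [0.5549, -0.118, 0.1208]
orientation: [0.001, -0.0, 1.0, -0.0]
wrist_force: [0.6, -0.7, 2.4]
finger_gap: -0.0001
grip_force: 0.7
```

Request:
{"name": "jog_arm", "arguments": {
  "increments": [
    [[0,0,0.004,0,0,0,255],[0,0,0.004,0,0,0,255],[0,0,0.004,0,0,0,255],[0,0,0.004,0,0,0,255],[0,0,0,0,0,0,255]]
  ]
}}

```text
clock: 7.75
tcp_pos: [0.5536, -0.1176, 0.1155]
orientation: [-0.001, -0.0, 1.0, 0.0]
wrist_force: [0.6, -0.5, 1.0]
finger_gap: -0.0001
grip_force: 0.1
```

Request:
{"name": "jog_arm", "arguments": {
  "increments": [
    [[0,0,0.004,0,0,0,255],[0,0,0,0,0,0,255]]
  ]
}}

```text
clock: 7.95
tcp_pos: [0.5537, -0.1175, 0.1145]
orientation: [-0.001, -0.0, 1.0, 0.0]
wrist_force: [-0.5, 0.2, 0.8]
finger_gap: 0.0001
grip_force: 0.0
```

Request:
{"name": "jog_arm", "arguments": {
  "increments": [
    [[0,0,0.004,0,0,0,255],[0,0,0,0,0,0,255]]
  ]
}}

```text
clock: 8.15
tcp_pos: [0.5541, -0.1177, 0.1139]
orientation: [-0.0, -0.0, 1.0, -0.0]
wrist_force: [0.2, 0.3, 0.9]
finger_gap: 0.0003
grip_force: 0.0
```

Request:
{"name": "jog_arm", "arguments": {
  "increments": [
    [[0,0,0.004,0,0,0,255],[0,0,0,0,0,0,255]]
  ]
}}

```text
clock: 8.35
tcp_pos: [0.5544, -0.1178, 0.1138]
orientation: [0.0, -0.0, 1.0, -0.0]
wrist_force: [-1.2, -0.4, 5.1]
finger_gap: 0.0003
grip_force: 2.6
```

Request:
{"name": "jog_arm", "arguments": {
  "increments": [
    [[0,0,0.004,0,0,0,255],[0,0,0,0,0,0,255]]
  ]
}}

```text
clock: 8.55
tcp_pos: [0.5548, -0.1179, 0.1138]
orientation: [0.001, -0.0, 1.0, -0.0]
wrist_force: [-2.8, 0.9, 9.8]
finger_gap: 0.0002
grip_force: 5.2
```

Request:
{"name": "jog_arm", "arguments": {
  "increments": [
    [[0,0,-0.08,0,0,0,255],[0,0,-0.08,0,0,0,255],[0.012,0.11,0,0,0,0,255],[0.012,0.11,0,0,0,0,255],[0.011,0.11,0,0,0,0,255],[0.011,0.11,0,0,0,0,255],[0,0,0,0,0,0,255],[0,0,0,0,0,0,255]]
  ]
}}

```text
clock: 9.35
tcp_pos: [0.5427, -0.0073, 0.152]
orientation: [0.0, -0.001, 1.0, -0.0]
wrist_force: [0.0, -0.7, 1.0]
finger_gap: 0.0001
grip_force: 0.0
```

```bash
python3 -c "
from h import *
look(['black_top','tan_top','brown_top'],out='w2')"
```

```text
[ 0.5427 -0.0073  0.152 ] [ 1.e-04 -8.e-04  1.e+00 -2.e-04] j [-0.16  0.3  -0.22  1.05 -0.   -0.16] 0.0001
black_top [ 86.3 234.8] 0.58 [ 0.5491 -0.1144]
tan_top [250.2 228.5] 0.73 [ 0.5439 -0.0081]
brown_top [408.4 254.5] 0.72 [0.5637 0.097 ]
```

View pics/w2.png

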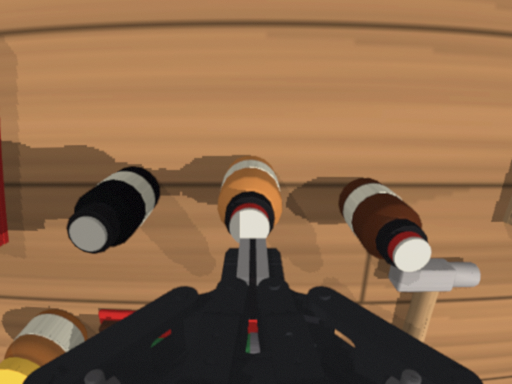

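The black button at (88,234) shows no red, so it has stayed down and black is sound. The tan (250,222) and brown (410,252) buttons are still up. I'll press tan next.

Request:
{"name": "jog_arm", "arguments": {
  "increments": [
    [[0,0,0.08,0,0,0,255],[0,0,0.024,0,0,0,255],[0,0,0.008,0,0,0,255],[0,0,0.008,0,0,0,255],[0,0,0.006,0,0,0,255],[0,0,0.006,0,0,0,255],[0,0,0.006,0,0,0,255],[0,0,0.006,0,0,0,255],[0,0,0.006,0,0,0,255],[0,0,0,0,0,0,255]]
  ]
}}

```text
clock: 10.55
tcp_pos: [0.5425, -0.0076, 0.1141]
orientation: [-0.0, -0.0, 1.0, 0.0]
wrist_force: [-0.4, -0.2, -0.2]
finger_gap: 0.0002
grip_force: 0.0
```

Request:
{"name": "jog_arm", "arguments": {
  "increments": [
    [[0,0,0.004,0,0,0,255],[0,0,0,0,0,0,255]]
  ]
}}

```text
clock: 10.75
tcp_pos: [0.5428, -0.0077, 0.1138]
orientation: [0.0, -0.0, 1.0, -0.0]
wrist_force: [-0.9, 0.5, 3.6]
finger_gap: -0.0
grip_force: 1.8
```

Request:
{"name": "jog_arm", "arguments": {
  "increments": [
    [[0,0,0.005,0,0,0,255],[0,0,0,0,0,0,255]]
  ]
}}

```text
clock: 10.95
tcp_pos: [0.5433, -0.0077, 0.1138]
orientation: [0.001, -0.0, 1.0, -0.0]
wrist_force: [-2.7, 0.2, 10.7]
finger_gap: 0.0001
grip_force: 5.5
```

Request:
{"name": "jog_arm", "arguments": {
  "increments": [
    [[0,0,-0.08,0,0,0,255],[0,0,-0.08,0,0,0,255],[-0.02,0.105,0,0,0,0,255],[-0.02,0.105,0,0,0,0,255],[-0.02,0.105,0,0,0,0,255],[-0.02,0.106,0,0,0,0,255],[0,0,0,0,0,0,255],[0,0,0,0,0,0,255]]
  ]
}}

```text
clock: 11.75
tcp_pos: [0.5624, 0.098, 0.1518]
orientation: [-0.0, -0.001, 1.0, -0.0]
wrist_force: [-0.7, 0.0, 0.6]
finger_gap: 0.0001
grip_force: 0.0
```

```bash
python3 -c "
from h import *
look(['tan_top','brown_top'],out='w3')"
```

```text
[0.5624 0.098  0.1518] [-3.e-04 -8.e-04  1.e+00 -2.e-04] j [ 0.03  0.35 -0.14  1.08 -0.    0.03] 0.0001
tan_top [ 85.2 192. ] 0.73 [ 0.5393 -0.0042]
brown_top [253.5 227.9] 0.96 [0.5631 0.0993]
```

View pics/w3.png

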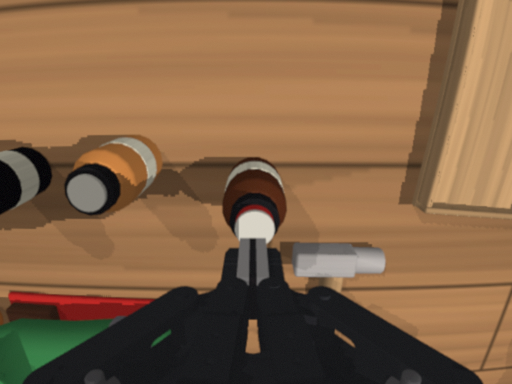

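The tan button at (87,193) shows no red and has stayed down, so tan is sound too. The brown button sits under the fingertips at (255,226). I'll press it now.

Request:
{"name": "jog_arm", "arguments": {
  "increments": [
    [[0,0,0.08,0,0,0,255],[0,0,0.024,0,0,0,255],[0,0,0.008,0,0,0,255],[0,0,0.008,0,0,0,255],[0,0,0.006,0,0,0,255],[0,0,0.006,0,0,0,255],[0,0,0.006,0,0,0,255],[0,0,0.006,0,0,0,255],[0,0,0.006,0,0,0,255],[0,0,0.004,0,0,0,255],[0,0,0,0,0,0,255]]
  ]
}}

```text
clock: 13.0
tcp_pos: [0.5628, 0.0977, 0.1138]
orientation: [0.0, -0.0, 1.0, 0.0]
wrist_force: [-0.1, 0.1, 2.2]
finger_gap: -0.0003
grip_force: 0.9
```

Request:
{"name": "jog_arm", "arguments": {
  "increments": [
    [[0,0,0.003,0,0,0,255],[0,0,0,0,0,0,255]]
  ]
}}

```text
clock: 13.2
tcp_pos: [0.5629, 0.0976, 0.1137]
orientation: [0.0, -0.0, 1.0, 0.0]
wrist_force: [-1.9, -0.1, 6.7]
finger_gap: -0.0002
grip_force: 3.2
```

Request:
{"name": "jog_arm", "arguments": {
  "increments": [
    [[0,0,0.003,0,0,0,255],[0,0,0,0,0,0,255]]
  ]
}}

```text
clock: 13.4
tcp_pos: [0.5632, 0.0977, 0.1137]
orientation: [0.001, -0.0, 1.0, 0.0]
wrist_force: [-2.6, -0.1, 11.5]
finger_gap: -0.0001
grip_force: 5.2
```

Request:
{"name": "jog_arm", "arguments": {
  "increments": [
    [[0,0,-0.1,0,0,0,255],[0,0,-0.1,0,0,0,255],[0,0,-0.1,0,0,0,0],[0,0,-0.1,0,0,0,0],[0,0,0,0,0,0,0],[0,0,0,0,0,0,0],[0,0,0,0,0,0,0]]
  ]
}}

```text
clock: 14.1
tcp_pos: [0.562, 0.0975, 0.2109]
orientation: [-0.001, -0.0, 1.0, -0.0]
wrist_force: [-0.3, -0.6, -0.9]
finger_gap: 0.0722
grip_force: 0.0
```

```bash
python3 -c "
from h import *
look(['black_bottle','tan_bottle','brown_bottle'],0,out='w4')
look(['tan_top','brown_top'],.096)"
```

```text
[0.562  0.0975 0.2109] [-1.e-03 -1.e-04  1.e+00 -0.e+00] j [ 0.03  0.32 -0.04  1.21 -0.    0.03] 0.0722
black_bottle [ 62.6 156.6] 0.71 [ 0.5521 -0.1202]
tan_bottle [155.4 152.8] 0.73 [ 0.5489 -0.0104]
tan_bottle [250.4 191.6] 0.7 [0.5951 0.096 ]
brown_bottle [256.5 167.2] 0.63 [0.5659 0.103 ]
[0.5621 0.0975 0.2111] [-1.e-03 -0.e+00  1.e+00 -1.e-04] j [ 0.03  0.32 -0.04  1.21 -0.    0.03] 0.0856
tan_top [123.7 172.1] 0.94 [ 0.5446 -0.0076]
tan_top [310.5 299.7] 0.47 [0.6717 0.1539]
brown_top [253.7 195.2] 0.7 [0.5649 0.0993]
```

View pics/w4.png

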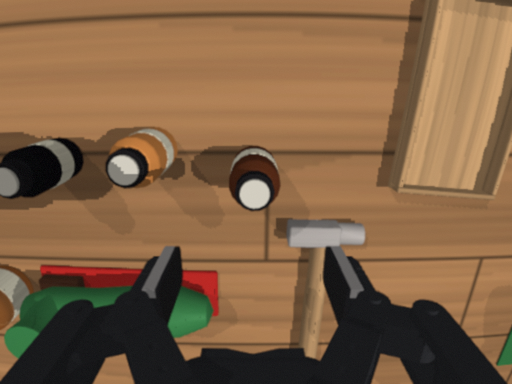

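Run:
```python
from h import *
c=cams.read_camera("wrist");save(c,"w5")
def red(f,u,v):
    p=cv2.imread(f"pics/{f}.png").astype(int)[v-28:v+14,u-18:u+19]
    return int(((p[...,2]>100)&(p[...,1]<.45*p[...,2])&(abs(p[...,1]-p[...,0])<25)).sum())
print("up:",red("w1",254,179),red("w1",139,190),red("w2",250,225),red("w2",410,252),red("w3",255,226))
print("now brown:",red("w4",255,193),red("w5",254,194),"tan",red("w5",124,170),red("w3",87,193),"black",red("w2",88,234))
```

```text
up: 2 10 109 170 104
now brown: 0 0 tan 0 0 black 0
```

The white top at (255,193) in the wrist picture shows no red 0.6 s after release, nor in a second picture taken later. Brown has stayed down as well, so all three bottles are sound and go in the wooden tray. I'll grasp brown first.

Request:
{"name": "jog_arm", "arguments": {
  "increments": [
    [[0,0,0.1,0,0,0,0],[0,0,0.1,0,0,0,0],[0,0,0.1,0,0,0,0],[0,0,0.1,0,0,0,0],[0,0,0.1,0,0,0,0],[0,0,0.086,0,0,0,0],[0,0,0,0,0,0,0],[0,0,0,0,0,0,255],[0,0,0,0,0,0,255],[0,0,0,0,0,0,255],[0,0,0,0,0,0,255],[0,0,0,0,0,0,255],[0,0,0,0,0,0,255],[0,0,0,0,0,0,255],[0,0,0,0,0,0,255]]
  ],
  "force": 35
}}

```text
clock: 16.0
tcp_pos: [0.564, 0.0978, 0.0676]
orientation: [0.002, -0.0, 1.0, 0.0]
wrist_force: [-1.3, 1.0, 5.8]
finger_gap: 0.0471
grip_force: 35.8
```

```bash
python3 -c "
from h import *
look(['brown_top'],.095,out='w6')"
```

```text
[0.564  0.0978 0.0676] [ 1.8e-03 -2.0e-04  1.0e+00  2.0e-04] j [ 0.03  0.42 -0.26  0.88  0.    0.03] 0.0471
brown_top [247.6 310.7] 0.84 [0.5635 0.0964]
```

View pics/w6.png

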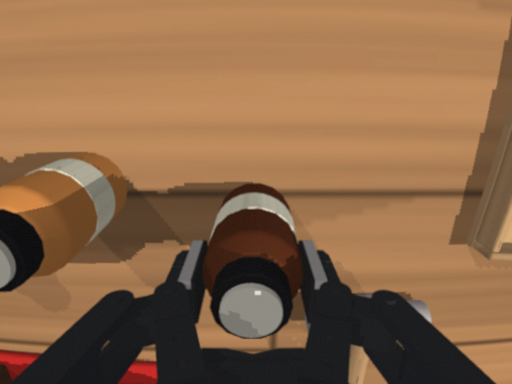

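Brown is gripped and its button is clearly down. Now I'll carry it to the far slot in the wooden tray.

Request:
{"name": "jog_arm", "arguments": {
  "increments": [
    [[0,0,-0.06,0,0,0,255],[0,0,-0.14,0,0,0,255],[0,0,-0.14,0,0,0,255],[0,0,-0.06,0,0,0,255],[0.004,0.074,0,0,0,0,255],[0.008,0.148,0,0,0,0,255],[0.008,0.148,0,0,0,0,255],[0.008,0.148,0,0,0,0,255],[0.008,0.148,0,0,0,0,255],[0.008,0.148,0,0,0,0,255],[0.004,0.074,0,0,0,0,255],[0,0,0,0,0,0,255],[0,0,0,0,0,0,255]]
  ]
}}

```text
clock: 17.4
tcp_pos: [0.5504, 0.3191, 0.1654]
orientation: [-0.0, -0.0, 1.0, -0.001]
wrist_force: [-0.5, -0.4, -1.9]
finger_gap: 0.0465
grip_force: 36.9
```

Run:
```python
from h import *
c,s=look(['wood_tray'],0)
c=cams.read_camera("top");save(c,"t2")
r=spotter.landmark_of("wood_tray","top");print([(x["uv"],at(c,x["uv"],0)) for x in r[:2]])
```

```text
[0.5504 0.3191 0.1654] [-3.e-04 -3.e-04  1.e+00 -6.e-04] j [ 0.4   0.47  0.06  1.17 -0.    0.4 ] 0.0465
wood_tray [258.8 110. ] 0.66 [0.488  0.3257]
[([111.6, 245.4], array([0.48253076, 0.31765733]))]
```

View pics/t2.png

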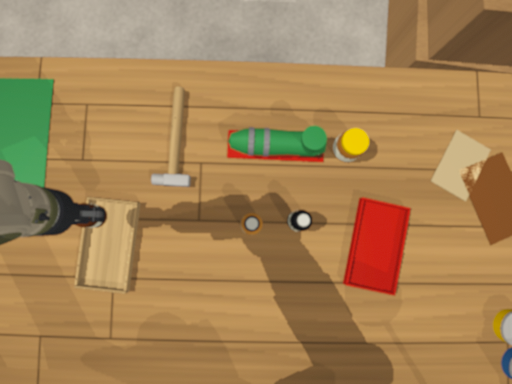

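The top picture shows the bottle over the far end of the wooden tray, around (97,213). I'll lower it.

Request:
{"name": "jog_arm", "arguments": {
  "increments": [
    [[0,0,0.1,0,0,0,255],[0,0,0.1,0,0,0,255],[0,0,0.1,0,0,0,255],[0,0,0.052,0,0,0,255],[0,0,0,0,0,0,255],[0,0,0.008,0,0,0,255],[0,0,0,0,0,0,255]]
  ]
}}

```text
clock: 18.3
tcp_pos: [0.5517, 0.3197, 0.077]
orientation: [0.001, 0.0, 1.0, 0.0]
wrist_force: [-0.3, 0.5, -2.7]
finger_gap: 0.0465
grip_force: 36.9
```

Request:
{"name": "jog_arm", "arguments": {
  "increments": [
    [[0,0,0.006,0,0,0,255],[0,0,0,0,0,0,255]]
  ]
}}

```text
clock: 18.5
tcp_pos: [0.5511, 0.3198, 0.075]
orientation: [0.001, -0.0, 1.0, 0.0]
wrist_force: [1.1, 0.6, -2.7]
finger_gap: 0.0472
grip_force: 36.9
```

Request:
{"name": "jog_arm", "arguments": {
  "increments": [
    [[0,0,0.006,0,0,0,255],[0,0,0,0,0,0,255]]
  ]
}}

```text
clock: 18.7
tcp_pos: [0.5512, 0.3198, 0.0737]
orientation: [0.001, -0.0, 1.0, 0.0]
wrist_force: [-0.1, -0.3, 3.5]
finger_gap: 0.0471
grip_force: 37.3
```

Request:
{"name": "jog_arm", "arguments": {
  "increments": [
    [[0,0,0.004,0,0,0,255],[0,0,0,0,0,0,255]]
  ]
}}

```text
clock: 18.9
tcp_pos: [0.5514, 0.3199, 0.0736]
orientation: [0.001, -0.0, 1.0, 0.0]
wrist_force: [-2.2, -0.9, 8.7]
finger_gap: 0.0469
grip_force: 37.6
```

Request:
{"name": "jog_arm", "arguments": {
  "increments": [
    [[0,0,-0.006,0,0,0,0],[0,0,0,0,0,0,0],[0,0,0,0,0,0,0],[0,0,0,0,0,0,0],[0,0,0,0,0,0,0],[0,0,0,0,0,0,0],[0,0,-0.06,0,0,0,0],[0,0,-0.14,0,0,0,0],[0,0,-0.14,0,0,0,0],[0,0,-0.14,0,0,0,0]]
  ]
}}

```text
clock: 19.9
tcp_pos: [0.5504, 0.3194, 0.1942]
orientation: [-0.0, -0.0, 1.0, -0.0]
wrist_force: [0.1, -0.1, 0.3]
finger_gap: 0.0855
grip_force: 0.0
```

Request:
{"name": "jog_arm", "arguments": {
  "increments": [
    [[0.003,-0.131,0,0,0,0,0],[0.003,-0.131,0,0,0,0,0],[0.003,-0.131,0,0,0,0,0],[0.003,-0.131,0,0,0,0,0],[0.003,-0.131,0,0,0,0,0],[0.003,-0.131,0,0,0,0,0],[0.003,-0.131,0,0,0,0,0],[0.003,-0.131,0,0,0,0,0],[0.003,-0.131,0,0,0,0,0],[0.003,-0.131,0,0,0,0,0],[0,0,0,0,0,0,0],[0,0,0,0,0,0,0]]
  ]
}}

```text
clock: 21.1
tcp_pos: [0.5431, -0.0086, 0.1932]
orientation: [-0.0, 0.001, 1.0, 0.0]
wrist_force: [-0.5, -0.4, -0.0]
finger_gap: 0.0854
grip_force: 0.0
```

Run:
```python
from h import *
look(['tan_top','black_top'],.095)
c=cams.read_camera("top")
for r in spotter.landmark_of("brown_top","top")[:2]: print(r["uv"],r["conf"],at(c,r["uv"],.101))
```

```text
[ 0.5431 -0.0086  0.1932] [-0.e+00  9.e-04  1.e+00  1.e-04] j [-0.16  0.28 -0.15  1.15  0.   -0.16] 0.0854
tan_top [251.9 199.4] 0.91 [ 0.5435 -0.0082]
black_top [113.8 210.4] 0.8 [ 0.5527 -0.1189]
[96.9, 214.9] 0.52 [0.55117336 0.31666071]
```

Request:
{"name": "jog_arm", "arguments": {
  "increments": [
    [[0,0,0.1,0,0,0,0],[0,0,0.1,0,0,0,0],[0,0,0.1,0,0,0,0],[0,0,0.1,0,0,0,0],[0,0,0.1,0,0,0,0],[0,0,0.014,0,0,0,0],[0,0,0,0,0,0,0],[0,0,0,0,0,0,255],[0,0,0,0,0,0,255],[0,0,0,0,0,0,255],[0,0,0,0,0,0,255],[0,0,0,0,0,0,255],[0,0,0,0,0,0,255],[0,0,0,0,0,0,255]]
  ]
}}

```text
clock: 22.75
tcp_pos: [0.5443, -0.0083, 0.0663]
orientation: [0.001, 0.0, 1.0, -0.0]
wrist_force: [-1.0, 0.1, 5.3]
finger_gap: 0.0465
grip_force: 35.8
```

Request:
{"name": "jog_arm", "arguments": {
  "increments": [
    [[0,0,-0.06,0,0,0,255],[0,0,-0.14,0,0,0,255],[0,0,-0.14,0,0,0,255],[0,0,-0.12,0,0,0,255],[0.016,0.072,0,0,0,0,255],[0.03,0.132,0,0,0,0,255],[0.03,0.132,0,0,0,0,255],[0.03,0.132,0,0,0,0,255],[0.03,0.132,0,0,0,0,255],[0.03,0.132,0,0,0,0,255],[0.03,0.132,0,0,0,0,255],[0.02,0.132,0,0,0,0,255],[0.014,0.132,0,0,0,0,255],[0,0.132,0,0,0,0,255],[0,0.064,0,0,0,0,255],[0,0,0,0,0,0,255],[0,0,0,0,0,0,255]]
  ]
}}

```text
clock: 24.45
tcp_pos: [0.4854, 0.3225, 0.1794]
orientation: [-0.0, -0.0, 1.0, -0.001]
wrist_force: [0.7, -1.2, -2.0]
finger_gap: 0.0466
grip_force: 36.9
```

Request:
{"name": "jog_arm", "arguments": {
  "increments": [
    [[0,0,0.1,0,0,0,255],[0,0,0.1,0,0,0,255],[0,0,0.1,0,0,0,255],[0,0,0.1,0,0,0,255],[0,0,0.016,0,0,0,255],[0,0,0,0,0,0,255],[0,0,0.006,0,0,0,255],[0,0,0,0,0,0,255]]
  ]
}}

```text
clock: 25.25
tcp_pos: [0.4867, 0.3231, 0.0757]
orientation: [0.001, 0.0, 1.0, 0.0]
wrist_force: [-0.7, -0.9, -1.3]
finger_gap: 0.0465
grip_force: 36.9
```

Contact should come at a TCP height of about 0.0723 m.

Request:
{"name": "jog_arm", "arguments": {
  "increments": [
    [[0,0,0.008,0,0,0,255],[0,0,0,0,0,0,255]]
  ]
}}

```text
clock: 25.45
tcp_pos: [0.4859, 0.3232, 0.0727]
orientation: [0.0, -0.0, 1.0, 0.0]
wrist_force: [-0.3, 0.1, -1.7]
finger_gap: 0.0469
grip_force: 36.9
```

Request:
{"name": "jog_arm", "arguments": {
  "increments": [
    [[0,0,0.006,0,0,0,255],[0,0,0,0,0,0,255]]
  ]
}}

```text
clock: 25.65
tcp_pos: [0.4861, 0.3232, 0.0723]
orientation: [0.001, -0.0, 1.0, 0.0]
wrist_force: [-1.6, -1.9, 7.6]
finger_gap: 0.0469
grip_force: 37.8
```

Request:
{"name": "jog_arm", "arguments": {
  "increments": [
    [[0,0,-0.004,0,0,0,0],[0,0,0,0,0,0,0],[0,0,0,0,0,0,0],[0,0,0,0,0,0,0],[0,0,0,0,0,0,0],[0,0,0,0,0,0,0],[0,0,-0.06,0,0,0,0],[0,0,-0.14,0,0,0,0],[0,0,-0.14,0,0,0,0],[0,0,-0.14,0,0,0,0]]
  ]
}}

```text
clock: 26.65
tcp_pos: [0.4854, 0.3229, 0.1927]
orientation: [-0.0, -0.0, 1.0, -0.0]
wrist_force: [0.6, 0.8, 0.8]
finger_gap: 0.0852
grip_force: 0.0
```

Request:
{"name": "jog_arm", "arguments": {
  "increments": [
    [[-0.021,-0.136,0,0,0,0,0],[-0.021,-0.136,0,0,0,0,0],[-0.021,-0.136,0,0,0,0,0],[-0.021,-0.136,0,0,0,0,0],[-0.021,-0.136,0,0,0,0,0],[-0.021,-0.136,0,0,0,0,0],[-0.021,-0.136,0,0,0,0,0],[-0.021,-0.136,0,0,0,0,0],[-0.021,-0.136,0,0,0,0,0],[-0.021,-0.136,0,0,0,0,0],[-0.021,-0.136,0,0,0,0,0],[-0.021,-0.136,0,0,0,0,0],[-0.019,-0.134,0,0,0,0,0],[0,0,0,0,0,0,0],[0,0,0,0,0,0,0]]
  ]
}}

```text
clock: 28.15
tcp_pos: [0.5532, -0.1191, 0.1915]
orientation: [-0.0, 0.001, 1.0, 0.0]
wrist_force: [0.0, -0.1, -0.2]
finger_gap: 0.0852
grip_force: 0.0
```

```bash
python3 -c "
from h import *
look(['black_top'],.095)"
```

```text
[ 0.5532 -0.1191  0.1915] [-3.e-04  8.e-04  1.e+00  2.e-04] j [-0.35  0.32 -0.09  1.16  0.   -0.35] 0.0852
black_top [253.6 200.9] 0.56 [ 0.5542 -0.1174]
```

Request:
{"name": "jog_arm", "arguments": {
  "increments": [
    [[0,0.004,0.1,0,0,0,0],[0,0,0.1,0,0,0,0],[0,0,0.1,0,0,0,0],[0,0,0.1,0,0,0,0],[0,0,0.1,0,0,0,0],[0,0,0.006,0,0,0,0],[0,0,0,0,0,0,0],[0,0,0,0,0,0,255],[0,0,0,0,0,0,255],[0,0,0,0,0,0,255],[0,0,0,0,0,0,255],[0,0,0,0,0,0,255],[0,0,0,0,0,0,255],[0,0,0,0,0,0,255]]
  ]
}}

```text
clock: 29.65
tcp_pos: [0.5546, -0.118, 0.0669]
orientation: [0.001, 0.0, 1.0, -0.001]
wrist_force: [-0.5, -0.2, 6.3]
finger_gap: 0.0466
grip_force: 35.5
```

Request:
{"name": "jog_arm", "arguments": {
  "increments": [
    [[0,0,-0.06,0,0,0,255],[0,0,-0.14,0,0,0,255],[0,0,-0.14,0,0,0,255],[0,0,-0.12,0,0,0,255],[0.03,0.07,0,0,0,0,255],[0.055,0.13,0,0,0,0,255],[0.055,0.13,0,0,0,0,255],[0.055,0.13,0,0,0,0,255],[0.055,0.13,0,0,0,0,255],[0.055,0.13,0,0,0,0,255],[0.055,0.13,0,0,0,0,255],[0.055,0.13,0,0,0,0,255],[0.055,0.13,0,0,0,0,255],[0.058,0.13,0,0,0,0,255],[0,0.13,0,0,0,0,255],[0,0.13,0,0,0,0,255],[0,0.13,0,0,0,0,255],[0,0.13,0,0,0,0,255],[0,0.02,0,0,0,0,255],[0,0,0,0,0,0,255]]
  ]
}}

```text
clock: 31.65
tcp_pos: [0.4198, 0.328, 0.1788]
orientation: [-0.001, -0.001, 1.0, -0.001]
wrist_force: [-1.4, 0.2, -1.9]
finger_gap: 0.0466
grip_force: 37.1
```

Run:
```python
from h import *
look(['tan_top','brown_top','wood_tray'],.101,"w7")
c=cams.read_camera("top")
for t in ("brown_top","tan_top"):
  for r in spotter.landmark_of(t,"top")[:2]: print(t,r["uv"],r["conf"],at(c,r["uv"],.101))
```

```text
[0.4198 0.328  0.1788] [-1.1e-03 -1.2e-03  1.0e+00 -7.0e-04] j [ 0.51  0.27 -0.2   1.11 -0.    0.51] 0.0466
brown_top [243.1 348.7] 0.92 [0.5519 0.3207]
brown_top [94.4, 215.4] 0.42 [0.54997813 0.32189212]
tan_top [91.8, 245.6] 0.57 [0.48687387 0.32339996]
tan_top [372.9, 246.1] 0.3 [ 0.49963162 -0.26786622]
```

View pics/w7.png

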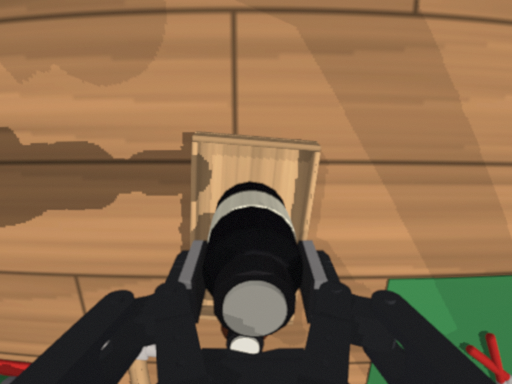

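The black bottle hangs over the near end of the tray: its button is at (253,305) and the tray's near rim at row 140. I'll lower it.

Request:
{"name": "jog_arm", "arguments": {
  "increments": [
    [[0,0,0.1,0,0,0,255],[0,0,0.1,0,0,0,255],[0,0,0.1,0,0,0,255],[0,0,0.1,0,0,0,255],[0,0,0.014,0,0,0,255],[0,0,0,0,0,0,255],[0,0,0.008,0,0,0,255],[0,0,0,0,0,0,255]]
  ]
}}

```text
clock: 32.8
tcp_pos: [0.4224, 0.3279, 0.076]
orientation: [0.001, 0.0, 1.0, 0.001]
wrist_force: [-0.1, -0.3, -2.7]
finger_gap: 0.0464
grip_force: 37.1
```

Request:
{"name": "jog_arm", "arguments": {
  "increments": [
    [[0,0,0.006,0,0,0,255],[0,0,0,0,0,0,255]]
  ]
}}

```text
clock: 33.0
tcp_pos: [0.4217, 0.3277, 0.0737]
orientation: [0.0, -0.0, 1.0, 0.0]
wrist_force: [-0.2, -0.4, -1.8]
finger_gap: 0.0461
grip_force: 37.1
```

Request:
{"name": "jog_arm", "arguments": {
  "increments": [
    [[0,0,0.006,0,0,0,255],[0,0,0,0,0,0,255]]
  ]
}}

```text
clock: 33.2
tcp_pos: [0.422, 0.3277, 0.0729]
orientation: [0.001, -0.0, 1.0, 0.0]
wrist_force: [-2.0, -2.0, 5.4]
finger_gap: 0.0466
grip_force: 37.8
```

Request:
{"name": "jog_arm", "arguments": {
  "increments": [
    [[0,0,0,0,0,0,0],[0,0,0,0,0,0,0],[0,0,0,0,0,0,0],[0,0,0,0,0,0,0],[0,0,0,0,0,0,0],[0,0,0,0,0,0,0],[0,0,-0.06,0,0,0,0],[0,0,-0.14,0,0,0,0],[0,0,-0.14,0,0,0,0],[0,0,-0.14,0,0,0,0],[0,-0.1,-0.1,0,0,0,0],[0,-0.13,0,0,0,0,0],[0,-0.13,0,0,0,0,0],[0,-0.13,0,0,0,0,0],[0,0,0,0,0,0,0],[0,0,0,0,0,0,0]]
  ]
}}

```text
clock: 34.8
tcp_pos: [0.4216, 0.2046, 0.2169]
orientation: [0.0, 0.001, 1.0, 0.0]
wrist_force: [-0.6, -0.5, -0.0]
finger_gap: 0.0855
grip_force: 0.0
```

Run:
```python
from h import *
c,s=look([],.101)
p=np.hstack([cv2.resize(x[100:340],None,fx=f,fy=f) if 0 else x for x,f in ((c["pixels"],1),)])
t=cams.read_camera("scene")["pixels"]
crop=cv2.resize(t[140:250,320:440],(418,384))
cv2.imwrite("pics/end.png",np.hstack([cv2.resize(p,(380,384)),crop])[:,:,::-1])
c=cams.read_camera("top")
for n in("black","brown","tan"):
  for r in spotter.landmark_of(n+"_top","top")[:1]: print(n,r["conf"],at(c,r["uv"],.101))
```

```text
[0.4216 0.2046 0.2169] [2.e-04 8.e-04 1.e+00 2.e-04] j [ 0.28  0.12 -0.28  1.17  0.    0.28] 0.0855
black 0.6 [0.42108333 0.32490214]
brown 0.43 [0.54620738 0.31379734]
tan 0.43 [0.48873759 0.32351534]
```

View pics/end.png

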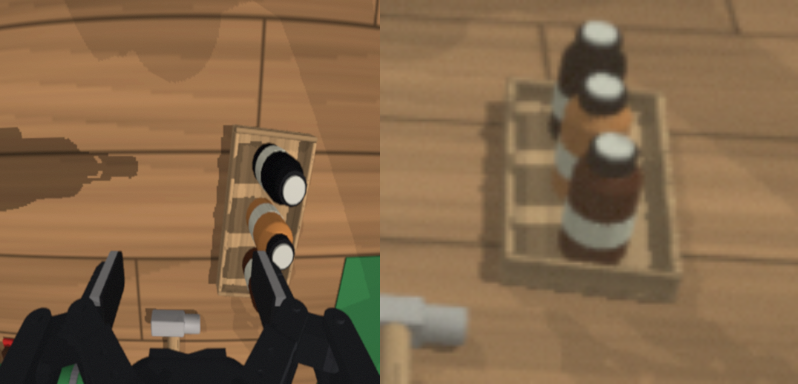

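All three bottles stand upright in the wooden tray with no red showing on any button. In the right-hand view the tops are at (600,33), (605,86) and (614,148). The arm is clear.

```bash
python3 -c "
from h import *
print(ticket.hand_in())"
```

```text
the job is handed in; nothing more can be done
None
```

All three buttons were pressed fully down (about 10–12 N) and stayed down, so all three bottles are standing in the wooden tray; the job was handed in at about 35 s, but no verdict was returned.

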